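# Turn up the copper cup and fetch the brass die

## Robot

A 6-joint arm with a two-finger parallel gripper is mounted at the origin on the work surface. World frame = base frame: x ahead of the robot, y to its left, z up, the work surface at z = 0. Lengths are in m, angles in degrees, forces in N, time in s.
With the tool pointing down it reaches from about 0.375 to 0.9 m from the base axis. Payload 3.1 kg.
Tool frame: the origin (TCP) lies at the very end of the fingers, on their centre line; the grasp point (between the pads) lies 19 mm behind it; z points along the fingers, y is the line along which they close (so a half turn about z gives the same grasp; the last joint's range is limited). The gripper opens to 85 mm and grips with 20 to 120 N. Pads are 22 mm wide; open, the fingers measure 114 mm over their backs; the gripper's body (76 mm by 85 mm) begins 54 mm behind the grasp point. The pads swing forward as they close: fully open they stand 13 mm farther back than shut.
Start: joints at [56.465, 30.224, 82.088, -0, 67.689, -10.227], TCP at [0.247, 0.574, 0.231] pointing down, gripper open.
Joint ranges: [-176.69, 176.69], [-43.24, 126.21], [12.49, 139.97], [-82, 262], [0, 151.66], [-163.58, 163.58]. Speed limits (degrees/s): [159.86, 159.86, 180, 180, 180, 180].

## Interface

Orientations are given as a 3x3 rotation matrix whose columns are the frame's x, y, z axes.
In Python, from cell import r, read_camera, calibration gives the robot as it stands. The module is installed in compiled form; this text tells all that it offers.
- The arm moves only by the tool step_arm, never from a script. Its argument "moves" is text: rows parted by semicolons, each of 7 numbers parted by spaces: the turn, a rotation vector about the world's x, y, z in rad, then the shift along the world's x, y, z in m, then the finger opening in m, from 0 to 0.0854. A call has 1 to 20 rows; each row is the pose to reach, as a shift and turn from the pose commanded when the call began; what a row does not reach only later rows make up. A row lasts 1/8 s, in which the tool goes at most 62.5 mm and 10.7 degrees, less where a joint would pass 70% of its speed; a pose out of reach is approached as far as the arm can. A call with a gripper value outside its range is refused whole. The fingers move at their own pace and stop on an object; "squeeze" is the grip in N (left out, the last holds). Time passes only in rows, so rows that repeat a pose let the fingers close. It gives the time, the measured TCP pose, the force, the opening and the grip force at its end, in the units of the state.
- r.read_state(): the state, without advancing time (a new reading comes with each control period).
- read_camera(name): name is "side" or "top" or "wrist"; returns the picture (400x640x3 uint8, red, green, blue); there is no depth.
- calibration(name): a dict with "vfov" (degrees; the focal length in pixels is half the picture's height over the tangent of half this angle, whatever the lens; pixels are square), "cx", "cy" (the principal point, pixels), "pose" (4x4, takes a point from camera to world coordinates). Camera axes: x right, y down, z forward; pixel columns grow to the right and rows downward; lengths in m; the calibration is good to about 2 mm. A picture is of the moment at which its call begins: read the wrist's pose just before it. calibration takes no time and is no camera call; for the wrist camera it gives the pose at the moment of the call.
- r.hand_in(): hands the job in; it is judged then, once.
The state is a dict: "t": time; "joint_positions": joint angles; "joint_velocities": joint speeds; "joint_torque": joint torques, N m; "eef_pos": TCP position; "orientation": TCP orientation; "contact_force": force on the tool from outside, world axes, zero at the start; "ft_torque": the same for the moment, N m; "finger_gap": finger opening in m; "grip_force": force on a finger pad.
Only numpy, scipy, OpenCV 4.12 (cv2) and the standard library are available. Lean on these libraries where they do the work, as an engineer would, in place of code of your own. Each camera call takes 0.05 s, during which the arm holds its last target. There are 200 camera calls.

## Task

Turn the eight-sided copper cup, which stands mouth-down on the bench, the right way up so that it stands mouth-up and wholly on the round cork pad, and let go of it without dropping it. Then pick the one brass eyelet die out of the tray of steel ones and lower it into the cup rather than dropping it in from above. Leave the steel dies, the wooden last and the dish of rivets as they are.

Things in the scene. Friction and masses are not known exactly. Their poses are not given: they have to be found in the camera images.
- cup: empty copper cup, a straight octagon 56 mm across flats, 62 mm tall, walls and bottom 3 mm, about 0.3 kg, thin brass band at the mouth. Origin: centre of the MOUTH; z runs from mouth to closed bottom: up while mouth-down (the start), down once mouth-up. Flats face its x axis and every 45 degrees from there; it also lies steadily on any flat (23 mm wide).
- cup_bottom (a point): point at the centre of the outside of the cup's closed bottom, 62 mm along the cup's z axis from the mouth
- cup_middle (a point): point on the cup's axis in the middle of its hollow, 30 mm from the mouth
- pad: round cork pad, 110 mm across, 5 mm thick, fixed to the bench, empty at the start. Origin at the centre of its underside.
- pad_top (a point): centre of the pad's top face, 5 mm above the bench
- tray: fixed dark wooden tray, 174 mm along its x by 134 mm along its y, walls 20 mm high and 5 mm thick, floor 5 mm thick; holds the brass die and four steel dies standing upright about 54 to 58 mm apart. Origin at the centre of its underside.
- brass_die: the brass eyelet die (the only brass-coloured one): a standing round pin 48 mm tall, a foot 22 mm across and 8 mm high tapering by 12 mm up to a straight shank 16 mm across, 70 g. Origin at the centre of its foot, z up.
- brass_die_middle (a point): point on the brass die's axis, 24 mm above its foot
- steel_die_1: a dark steel die of the same shape and size as brass_die, standing in the tray; to be left alone. Origin at the centre of its foot, z up.
- steel_die_2: a dark steel die of the same shape and size as brass_die, standing in the tray; to be left alone. Origin at the centre of its foot, z up.
- steel_die_3: a dark steel die of the same shape and size as brass_die, standing in the tray; to be left alone. Origin at the centre of its foot, z up.
- steel_die_4: a dark steel die of the same shape and size as brass_die, standing in the tray; to be left alone. Origin at the centre of its foot, z up.
- dish: loose round copper dish full of rivets, 90 mm across the rim, 60 mm across the foot, 28 mm tall; to be left alone. Origin at the centre of its underside.
- last: loose pale birch shoe last on its sole, 235 mm long along its x (toe to +x: from -108 to +126 mm), 72 mm wide, 91 mm tall at the heel (-x) and 22 to 64 mm tall towards the toe; to be left alone. Origin on its underside between heel and toe.
- punch: iron hand crank punch fixed to the bench beyond the work, foot 100 mm (x) by 130 mm (y), 192 mm tall, its crank reaching 105 mm to its +y side; not used. Origin at the centre of its underside.
Mind the look-alikes: they are no part of the job. What is shaped like the cup but green is not meant. Of the things shaped like the pad, the cork one is meant.

How it is judged:
By the outcome, as a careful person would: the job done as asked, in the order asked, and still so for the second after the job is handed in, with the robot touching nothing.
It also fails if it takes over 67 s, if anything falls off the work surface, if the arm or the gripper's body presses on something with over 40 N, if the wrist force passes 120 N, or if a joint passes its speed limit or range.

## Working session

There is one attempt and no reset: what is moved stays moved. The work goes in short steps, Python scripts to look and compute and a tool call to move; the robot and the scene stay as the last step left them, time stands still between calls to the robot, and variables do not carry over. Pictures are saved under pics/ and viewed, at most 10 in all, crops included, and the job is handed in when it is done.

Besides the shell and the picture viewer there is one more tool, called after "Emit:" by a JSON object that holds its "op" and its "data", one argument or row to a line. step_arm: Moves the arm, as the interface text tells. Its arguments: {"type":"object","properties":{"moves":{"type":"string"},"squeeze":{"type":"number"}},"required":["moves"]}

```bash
mkdir -p pics; cat > h.py <<'E'
import numpy as np,cv2
from cell import r,read_camera,calibration
def cal(n):
    c=calibration(n);f=200/np.tan(np.radians(c["vfov"]/2));return f,c["cx"],c["cy"],np.array(c["pose"])
def shot(n,fn):
    c=cal(n);im=read_camera(n);cv2.imwrite(fn,im[:,:,::-1]);return im,c
def ray(c,u,v,z):
    f,cx,cy,P=c;d=P[:3,:3]@np.array([(u-cx)/f,(v-cy)/f,1]);o=P[:3,3];return o+d*(z-o[2])/d[2]
def proj(c,p):
    f,cx,cy,P=c;q=P[:3,:3].T@(np.array(p)-P[:3,3]);return f*q[0]/q[2]+cx,f*q[1]/q[2]+cy
E
python3 - <<'E'
from h import *
for n in("top","side"):
    im,c=shot(n,f"pics/{n}0.png");print(n,c)
E
```

```text
top (np.float64(447.72208755515385), 317.59577164253466, 195.6982411439765, array([[-0.01200541, -0.98492925,  0.17254054,  0.44696118],
       [-0.99957379,  0.00722912, -0.02828393,  0.01842182],
       [ 0.02661035, -0.17280656, -0.98459625,  1.10947472],
       [ 0.        ,  0.        ,  0.        ,  1.        ]]))
side (np.float64(496.86400442711226), 316.89213883827335, 204.39339545615027, array([[-0.99113256, -0.05896179,  0.11907879,  0.48585497],
       [-0.13193903,  0.54297616, -0.82931839,  0.88085674],
       [-0.01575885, -0.83767559, -0.54594071,  0.64679069],
       [ 0.        ,  0.        ,  0.        ,  1.        ]]))
```

View pics/top0.png

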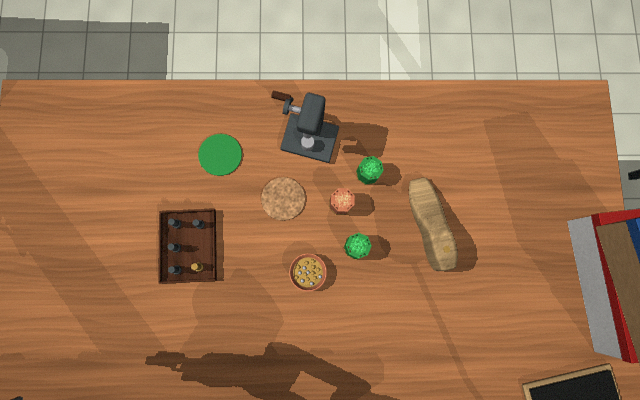

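View pics/side0.png

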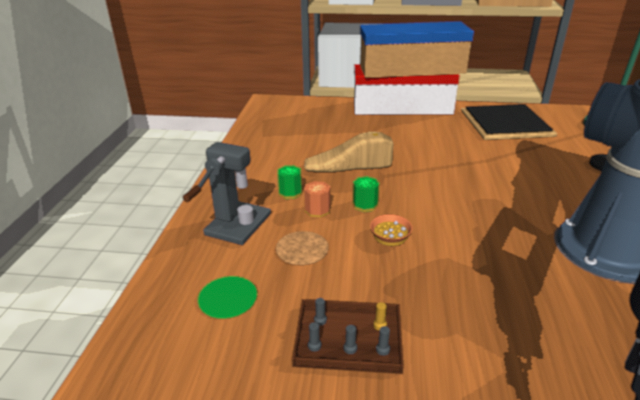

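The top view shows the copper cup at (343,200), the cork pad at (283,198), the green look-alike cups at (370,170) and (358,246), the brass die at (196,267) and the dish at (308,272). The side view agrees, with the brass die at (381,316).

```bash
python3 - <<'E'
from h import *
c=cal("top");s=cal("side")
for n,u,v,z in [("cup",343,200,.062),("cupB",343,200,.031),("green1",370,170,.05),("green2",358,246,.05),("dish",308,272,.02),("pad",284,198.5,.005),("brass",197,267,.04)]+[("steel",a,b,.04) for a,b in((174,223),(197,223),(171,247),(174,269))]+[("lastA",418,182,.03),("lastB",447,268,.08)]: print(n,ray(c,u,v,z)[:2].round(3))
print("brass side",ray(s,381,305,.048).round(3),"cup side top",ray(s,318,186,.062).round(3),"pad",ray(s,302,248,.005).round(3))
im=cv2.imread("pics/top0.png");h=cv2.cvtColor(im,cv2.COLOR_BGR2HSV)
a=cv2.resize(im[140:300,270:400],None,fx=4,fy=4,interpolation=cv2.INTER_CUBIC)
cv2.imwrite("pics/crop.png",a[:,:520])
st=r.read_state();print(st["orientation"],cal("wrist")[3].round(3),st["eef_pos"])
E
```

```text
cup [ 0.62  -0.072]
cupB [ 0.625 -0.075]
green1 [ 0.695 -0.14 ]
green2 [ 0.511 -0.106]
dish [0.452 0.012]
pad [0.634 0.071]
brass [0.467 0.272]
steel [0.571 0.33 ]
steel [0.57  0.276]
steel [0.514 0.335]
steel [0.463 0.326]
lastA [ 0.669 -0.262]
lastB [ 0.457 -0.305]
brass side [0.469 0.266 0.048] cup side top [ 0.621 -0.084  0.062] pad [0.635 0.074 0.005]
[[-9.18412900e-01  3.95621694e-01 -1.10494032e-03]
 [ 3.95623079e-01  9.18411448e-01 -1.67070598e-03]
 [ 3.53822309e-04 -1.97153782e-03 -9.99997994e-01]] [[ 0.396  0.882  0.255  0.182]
 [ 0.918 -0.38  -0.112  0.603]
 [-0.002  0.278 -0.96   0.374]
 [ 0.     0.     0.     1.   ]] [0.24687789 0.57346436 0.23041169]
```

View pics/crop.png

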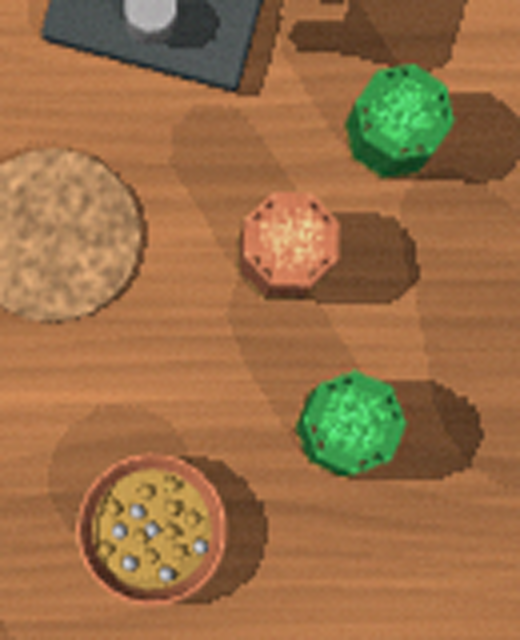

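The crop shows the cup's top octagon centred at about full-frame pixel (342.8,200.3). Its flats face roughly the image axes, so roughly world x and y. I'll move above it for a wrist-camera look.

Emit:
{"op": "step_arm", "data": {
  "moves": "0 0 -1.164 0.373 -0.633 0.04 0.085;0 0 -1.164 0.373 -0.633 0.04 0.085;0 0 -1.164 0.373 -0.633 0.04 0.085;0 0 -1.164 0.373 -0.633 0.04 0.085;0 0 -1.164 0.373 -0.633 0.04 0.085;0 0 -1.164 0.373 -0.633 0.04 0.085;0 0 -1.164 0.373 -0.633 0.04 0.085;0 0 -1.164 0.373 -0.633 0.04 0.085;0 0 -1.164 0.373 -0.633 0.04 0.085;0 0 -1.164 0.373 -0.633 0.04 0.085;0 0 -1.164 0.373 -0.633 0.04 0.085;0 0 -1.164 0.373 -0.633 0.04 0.085;0 0 -1.164 0.373 -0.633 0.04 0.085;0 0 -1.164 0.373 -0.633 0.04 0.085;0 0 -1.164 0.373 -0.633 0.04 0.085"
}}

```text
t: 1.98
eef_pos: [0.6193, -0.0576, 0.271]
orientation: [[-0.001, 1.0, -0.001], [1.0, 0.001, 0.001], [0.001, -0.001, -1.0]]
contact_force: [0.0, -0.4, -1.0]
finger_gap: 0.0848
grip_force: 0.0
```

```bash
python3 - <<'E'
from h import *
im,c=shot("wrist","pics/w1.png")
st=r.read_state();print(np.array(st["orientation"]).round(3),np.array(st["eef_pos"]).round(4),np.round(st["joint_positions"],1),st["t"])
# cup top face contour
h=cv2.cvtColor(im,cv2.COLOR_RGB2HSV);print(proj(c,(.62,-.073,.062)),[h[int(proj(c,(.62+d,-.073,.062))[1]),int(proj(c,(.62+d,-.073,.062))[0])] for d in(-.02,0,.02)])
E
```

```text
[[-0.002  1.    -0.001]
 [ 1.     0.002  0.   ]
 [ 0.    -0.001 -1.   ]] [ 0.6195 -0.0575  0.2712] [-15.6  27.7  79.8   0.   72.5 -15.7] 2.025
(np.float64(322.16499779173574), np.float64(188.8277480180776)) [array([ 11, 130, 249], dtype=uint8), array([ 21,  84, 254], dtype=uint8), array([ 15, 110, 253], dtype=uint8)]
```

View pics/w1.png

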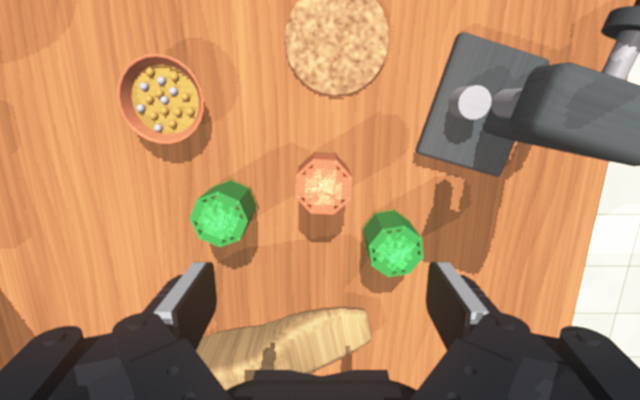

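The wrist view has the cup top at about (325,186), the pad at (337,42), the dish at (162,98) and the green cups at (221,215) and (394,248). I'll refine the cup pose by fitting its edges.

```bash
cat > fit.py <<'E'
from h import *
from scipy.ndimage import map_coordinates
def edges(x,y,yaw,n=12):
    R=.028/np.cos(np.pi/8);a=yaw+np.pi/8+np.arange(9)*np.pi/4
    out=[]
    V=np.c_[x+R*np.cos(a),y+R*np.sin(a)]
    for i in range(8):
        t=np.linspace(0,1,n)[:,None];s=V[i]*(1-t)+V[i+1]*t
        out.append(np.c_[s,np.full(n,.062)])
    return np.vstack(out)
def fit(im,c,x0,y0):
    g=cv2.GaussianBlur(im,(0,0),1).astype(float)
    G=np.sqrt(sum(cv2.Sobel(g[:,:,k],cv2.CV_64F,1,0)**2+cv2.Sobel(g[:,:,k],cv2.CV_64F,0,1)**2 for k in range(3)))
    best=[]
    for x in np.arange(x0-.01,x0+.0101,.001):
        for y in np.arange(y0-.01,y0+.0101,.001):
            for w in np.radians(np.arange(-22,23,2)):
                p=np.array([proj(c,q) for q in edges(x,y,w,5)])
                best.append((map_coordinates(G,[p[:,1],p[:,0]],order=1).mean(),x,y,np.degrees(w)))
    best.sort(reverse=True);return best
E
python3 - <<'E'
from fit import *
im=cv2.imread("pics/w1.png");c=cal("wrist")
b=fit(im,c,.621,-.073)
for q in b[:6]:print(np.round(q,4))
im2=cv2.imread("pics/top0.png");b2=fit(im2,cal("top"),.621,-.073)
for q in b2[:4]:print("top",np.round(q,4))
z=cv2.resize(im[120:240,260:400],None,fx=5,fy=5,interpolation=cv2.INTER_CUBIC)
for q in edges(*b[0][1:3],np.radians(b[0][3])):
    u,v=proj(c,q);cv2.circle(z,(int((u-260+.5)*5),int((v-120+.5)*5)),1,(255,0,0),-1)
cv2.imwrite("pics/z1.png",z)
print("pad",ray(c,337,42,.005),"top")
E
```

```text
[ 1.587211e+02  6.210000e-01 -7.100000e-02 -4.000000e+00]
[ 1.582553e+02  6.210000e-01 -7.100000e-02 -2.000000e+00]
[ 1.556157e+02  6.210000e-01 -7.100000e-02 -6.000000e+00]
[ 1.533251e+02  6.210000e-01 -7.100000e-02  0.000000e+00]
[ 1.476946e+02  6.210000e-01 -7.100000e-02 -8.000000e+00]
[ 1.466381e+02  6.220000e-01 -7.100000e-02 -4.000000e+00]
top [ 1.84584e+02  6.21000e-01 -7.10000e-02 -2.00000e+00]
top [ 1.84259e+02  6.22000e-01 -7.10000e-02 -4.00000e+00]
top [ 1.83984e+02  6.22000e-01 -7.10000e-02  0.00000e+00]
top [ 1.838809e+02  6.220000e-01 -7.100000e-02 -2.000000e+00]
pad [0.63563694 0.07174272 0.005     ] top
```

View pics/z1.png

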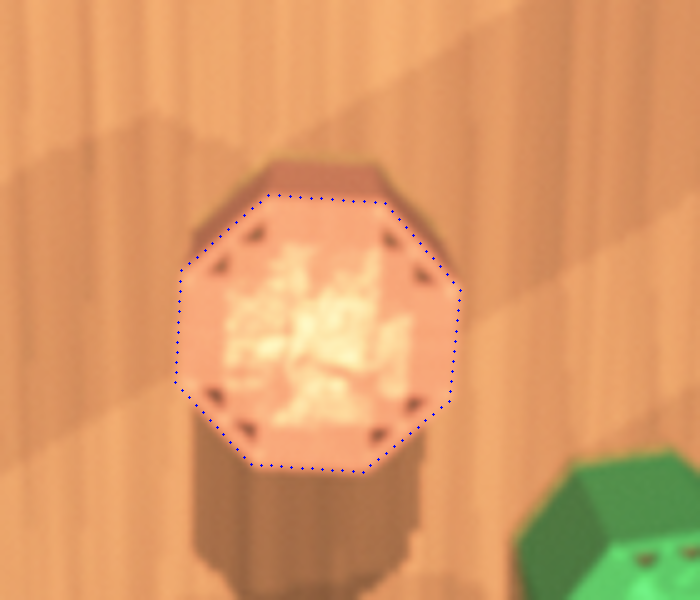

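```bash
cat > plan.py <<'E'
from h import *
from scipy.spatial.transform import Rotation as Ro
def ori(yaw,lean):  # tool y along world x turned by yaw; lean about that axis (deg)
    B=np.array([[0,1,0],[1,0,0],[0,0,-1.]])
    return Ro.from_euler("z",yaw,degrees=True).as_matrix()@Ro.from_euler("x",lean,degrees=True).as_matrix()@B
def delta(R,p,lab=""):
    s=r.read_state();R0=np.array(s["orientation"])
    print(lab,"turn",Ro.from_matrix(R@R0.T).as_rotvec().round(3),"shift",(np.array(p)-s["eef_pos"]).round(4))
E
python3 - <<'E'
from plan import *
R=ori(-3,-45);z=R[:,2];G=np.array([.6215,-.071,.034]);T=G+.023*z
print(z.round(3),T)
delta(R,T-.1*z,"pre");delta(R,T,"grasp")
E
```

```text
[-0.037 -0.706 -0.707] [ 0.62064884 -0.08724117  0.01773654]
pre turn [-0.786  0.019 -0.051] shift [ 0.0049  0.0409 -0.1828]
grasp turn [-0.786  0.019 -0.051] shift [ 0.0012 -0.0297 -0.2535]
```

Emit:
{"op": "step_arm", "data": {
  "moves": "-0.786 0.019 -0.051 0.005 0.041 -0.12 0.076;-0.786 0.019 -0.051 0.005 0.041 -0.12 0.076;-0.786 0.019 -0.051 0.005 0.041 -0.12 0.076;-0.786 0.019 -0.051 0.005 0.041 -0.12 0.076;-0.786 0.019 -0.051 0.005 0.041 -0.12 0.076;-0.786 0.019 -0.051 0.005 0.041 -0.183 0.076;-0.786 0.019 -0.051 0.005 0.041 -0.183 0.076;-0.786 0.019 -0.051 0.005 0.041 -0.183 0.076"
}}

```text
t: 3.02
eef_pos: [0.626, -0.0189, 0.0905]
orientation: [[0.041, 0.999, -0.035], [0.705, -0.054, -0.707], [-0.708, 0.004, -0.706]]
contact_force: [0.9, -0.6, 0.9]
finger_gap: 0.0756
grip_force: 0.0
```

```bash
python3 - <<'E'
from plan import *
R=ori(-3,-45);z=R[:,2];G=np.array([.6215,-.071,.034]);T=G+.023*z
delta(R,T,"grasp");print(np.round(r.read_state()["joint_positions"],1))
E
```

```text
grasp turn [0.001 0.004 0.002] shift [-0.0053 -0.0683 -0.0728]
[  7.1  49.9  83.6 -49.5  66.5  39.2]
```

Emit:
{"op": "step_arm", "data": {
  "moves": "0 0.004 0.002 -0.002 -0.03 -0.032 0.076;0 0.004 0.002 -0.004 -0.05 -0.053 0.076;0 0.004 0.002 -0.0053 -0.0683 -0.0728 0.076;0 0.004 0.002 -0.0053 -0.0683 -0.0728 0.076;0 0.004 0.002 -0.0053 -0.0683 -0.0728 0.076;0 0.004 0.002 -0.0053 -0.0683 -0.0728 0.05;0 0.004 0.002 -0.0053 -0.0683 -0.0728 0.04;0 0.004 0.002 -0.0053 -0.0683 -0.0728 0.04;0 0.004 0.002 -0.0053 -0.0683 -0.0728 0.04;0 0.004 0.002 -0.0053 -0.0683 -0.0728 0.04",
  "squeeze": 45
}}

```text
t: 4.28
eef_pos: [0.6208, -0.0856, 0.0168]
orientation: [[0.035, 0.999, -0.035], [0.705, -0.05, -0.707], [-0.708, -0.0, -0.706]]
contact_force: [-0.3, 3.2, 5.6]
finger_gap: 0.0554
grip_force: 48.3
```

```bash
python3 - <<'E'
from plan import *
R=ori(-3,-45);z=R[:,2];G=np.array([.6215,-.071,.034]);T=G+.023*z
delta(R,T,"err")
C=np.array([.6215,-.071,.031]) # cup middle (31mm)
s=r.read_state();P=np.array(s["eef_pos"]);R0=np.array(s["orientation"]);loc=R0.T@(C-P);print(loc)
R1=ori(-3,45)
# cup lying on pad: middle at pad centre, height .005+.028
M=np.array([.635,.072,.033]);T1=M-R1@loc
delta(R1,T1,"lay");delta(R0,M-R0@loc+[0,0,.12],"lift")
E
```

```text
err turn [ 0.002 -0.    -0.003] shift [-0.0002 -0.0017  0.001 ]
[ 1.98469883e-04 -6.09650482e-05 -2.03787498e-02]
lay turn [ 1.57  -0.08  -0.002] shift [0.015  0.1718 0.0017]
lift turn [0. 0. 0.] shift [0.0135 0.143  0.122 ]
```

Emit:
{"op": "step_arm", "data": {
  "moves": "0 0 0 0 0 0.04 0.04;0 0 0 0 0 0.08 0.04;0 0 0 0.005 0.03 0.12 0.04;0.15 -0.008 0 0.015 0.08 0.12 0.04;0.33 -0.016 0 0.015 0.12 0.12 0.04;0.5 -0.025 0 0.015 0.16 0.12 0.04;0.67 -0.034 -0.001 0.015 0.172 0.12 0.04;0.84 -0.042 -0.001 0.015 0.172 0.12 0.04;1.0 -0.05 -0.001 0.015 0.172 0.12 0.04;1.16 -0.06 -0.001 0.015 0.172 0.12 0.04;1.32 -0.068 -0.002 0.015 0.172 0.12 0.04;1.48 -0.075 -0.002 0.015 0.172 0.12 0.04;1.57 -0.08 -0.002 0.015 0.172 0.1 0.04;1.57 -0.08 -0.002 0.015 0.172 0.06 0.04;1.57 -0.08 -0.002 0.015 0.172 0.03 0.04;1.57 -0.08 -0.002 0.015 0.172 0.015 0.04;1.57 -0.08 -0.002 0.015 0.172 0.01 0.04;1.57 -0.08 -0.002 0.015 0.172 0.01 0.04"
}}

```text
t: 6.52
eef_pos: [0.6353, 0.0858, 0.0259]
orientation: [[0.036, 0.999, 0.035], [0.706, -0.05, 0.706], [0.707, -0.001, -0.707]]
contact_force: [0.3, -0.1, -2.8]
finger_gap: 0.0553
grip_force: 48.9
```

```bash
python3 - <<'E'
from plan import *
shot("side","pics/s1.png");i=cv2.imread("pics/s1.png")[150:330,200:420]
cv2.imwrite("pics/s1c.png",cv2.resize(i,None,fx=3,fy=3))
R1=ori(-3,45);loc=np.array([0,0,-.0204]);M=np.array([.635,.072,.033]);delta(R1,M-R1@loc,"lay")
E
```

```text
lay turn [ 0.     0.    -0.003] shift [ 0.0002  0.0007 -0.0078]
```

View pics/s1c.png

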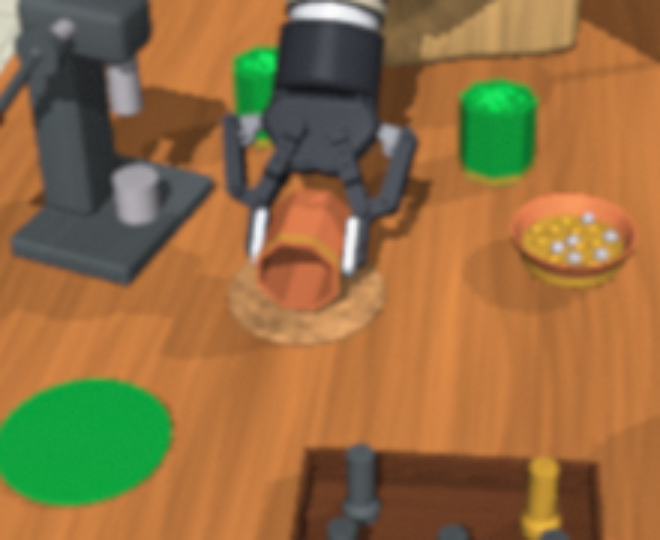

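The side crop shows the cup held level, its mouth towards +y, just above the pad at about (300,280). I'll lower it in small steps and watch the force.

Emit:
{"op": "step_arm", "data": {
  "moves": "0 0 0 0 0 -0.004 0.04;0 0 0 0 0 -0.006 0.04;0 0 0 0 0 -0.007 0.04;0 0 0 0 0 -0.007 0.04"
}}

```text
t: 7.08
eef_pos: [0.6352, 0.0857, 0.0197]
orientation: [[0.036, 0.999, 0.035], [0.705, -0.05, 0.707], [0.708, -0.001, -0.706]]
contact_force: [-1.3, -2.0, 4.6]
finger_gap: 0.0552
grip_force: 49.6
```

Emit:
{"op": "step_arm", "data": {
  "moves": "0 0 0 0 0 -0.007 0.06;0 0 0 0 0 -0.007 0.082;0 0 0 0 0 -0.007 0.082;0 0 0 0 0 -0.007 0.082;0 0 0 -0.001 -0.02 0.013 0.082;0 0 0 -0.002 -0.045 0.038 0.082;0 0 0 -0.004 -0.085 0.085 0.08;-0.1 0.005 0 -0.004 -0.085 0.13 0.078;-0.28 0.014 0 0 -0.05 0.15 0.076;-0.46 0.023 0.001 0 0 0.15 0.076;-0.64 0.032 0.001 0 0.02 0.15 0.076;-0.82 0.041 0.001 0.003 0.049 0.15 0.076;-1.0 0.05 0.001 0.003 0.049 0.15 0.076;-1.18 0.06 0.002 0.003 0.049 0.15 0.076;-1.36 0.069 0.002 0.003 0.049 0.13 0.076;-1.53 0.078 0.002 0.003 0.049 0.11 0.076;-1.57 0.08 0.002 0.003 0.049 0.077 0.076;-1.57 0.08 0.002 0.003 0.049 0.077 0.076;-1.57 0.08 0.002 0.003 0.049 0.077 0.076"
}}

```text
t: 9.45
eef_pos: [0.6386, 0.1344, 0.0968]
orientation: [[0.036, 0.999, -0.037], [0.706, -0.051, -0.707], [-0.707, -0.001, -0.707]]
contact_force: [0.2, -1.9, 1.1]
finger_gap: 0.076
grip_force: 0.0
```

```bash
python3 - <<'E'
from plan import *
R=ori(-3,-45);M=np.array([.635,.072,.033]);delta(R,M+.021*R[:,2],"grasp2")
im,c=shot("wrist","pics/w2.png");print(proj(c,(.635,.103,.061)),proj(c,(.635,.041,.061)))
E
```

```text
grasp2 turn [ 0.    -0.001 -0.001] shift [-0.0044 -0.0772 -0.0787]
(np.float64(317.89991227398184), np.float64(224.33205300297953)) (np.float64(323.011911753095), np.float64(261.38651719404413))
```

View pics/w2.png

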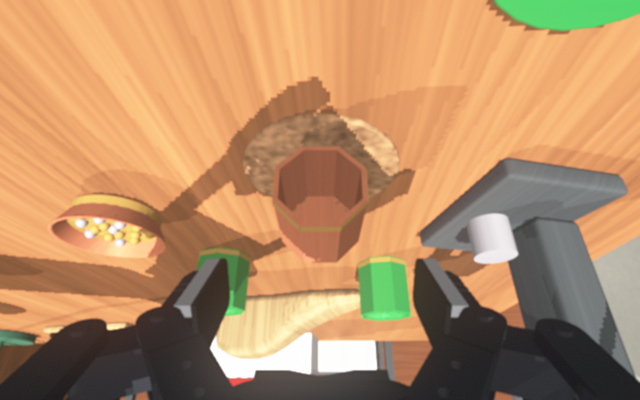

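The wrist view shows the cup lying with its mouth's upper edge at about (322,229), within 5 px of the prediction. I'll regrasp it.

Emit:
{"op": "step_arm", "data": {
  "moves": "0 0 0 -0.002 -0.035 -0.036 0.076;0 0 0 -0.003 -0.055 -0.057 0.076;0 0 0 -0.004 -0.07 -0.072 0.076;0 0 0 -0.0044 -0.0772 -0.0787 0.076;0 0 0 -0.0044 -0.0772 -0.0787 0.076;0 0 0 -0.0044 -0.0772 -0.0787 0.05;0 0 0 -0.0044 -0.0772 -0.0787 0.04;0 0 0 -0.0044 -0.0772 -0.0787 0.04;0 0 0 -0.0044 -0.0772 -0.0787 0.04;0 0 0 -0.0044 -0.0772 -0.0787 0.04",
  "squeeze": 45
}}

```text
t: 10.75
eef_pos: [0.6343, 0.0584, 0.0178]
orientation: [[0.035, 0.999, -0.035], [0.706, -0.05, -0.707], [-0.708, -0.0, -0.707]]
contact_force: [0.3, 4.6, 5.4]
finger_gap: 0.0555
grip_force: 49.1
```

```bash
python3 - <<'E'
from plan import *
s=r.read_state();R0=np.array(s["orientation"]);P=np.array(s["eef_pos"]);print(s["finger_gap"])
loc=R0.T@(np.array([.635,.072,.033])-P);R1=ori(-3,45)
delta(R1,np.array([.635,.072,.036])-R1@loc,"stand");print(loc)
E
```

```text
0.055514010289092176
stand turn [ 1.569 -0.08  -0.002] shift [0.0015 0.0287 0.0045]
[-1.09315501e-03  5.85354316e-06 -2.03466362e-02]
```

Emit:
{"op": "step_arm", "data": {
  "moves": "0 0 0 0 0 0.04 0.04;0 0 0 0 0 0.08 0.04;0 0 0 0 0 0.12 0.04;0.15 -0.008 0 0.0015 0.029 0.12 0.04;0.33 -0.016 0 0.0015 0.029 0.12 0.04;0.5 -0.025 0 0.0015 0.029 0.12 0.04;0.67 -0.034 -0.001 0.0015 0.029 0.12 0.04;0.84 -0.042 -0.001 0.0015 0.029 0.12 0.04;1.0 -0.05 -0.001 0.0015 0.029 0.12 0.04;1.16 -0.06 -0.001 0.0015 0.029 0.12 0.04;1.32 -0.068 -0.002 0.0015 0.029 0.12 0.04;1.48 -0.075 -0.002 0.0015 0.029 0.12 0.04;1.569 -0.08 -0.002 0.0015 0.029 0.1 0.04;1.569 -0.08 -0.002 0.0015 0.029 0.06 0.04;1.569 -0.08 -0.002 0.0015 0.029 0.03 0.04;1.569 -0.08 -0.002 0.0015 0.029 0.016 0.04;1.569 -0.08 -0.002 0.0015 0.029 0.01 0.04;1.569 -0.08 -0.002 0.0015 0.029 0.008 0.04;1.569 -0.08 -0.002 0.0015 0.029 0.007 0.04;1.569 -0.08 -0.002 0.0015 0.029 0.007 0.04"
}}

```text
t: 13.25
eef_pos: [0.6355, 0.0864, 0.0246]
orientation: [[0.035, 0.999, 0.035], [0.707, -0.05, 0.705], [0.706, 0.0, -0.708]]
contact_force: [0.5, -0.1, -3.4]
finger_gap: 0.0553
grip_force: 48.8
```

```bash
python3 - <<'E'
from plan import *
shot("side","pics/s2.png");i=cv2.imread("pics/s2.png")[150:330,200:420]
cv2.imwrite("pics/s2c.png",cv2.resize(i,None,fx=3,fy=3))
R1=ori(-3,45);loc=np.array([-.0011,0,-.02035]);delta(R1,np.array([.635,.072,.036])-R1@loc,"stand");print(r.read_state()["contact_force"])
E
```

```text
stand turn [ 0.001 -0.    -0.002] shift [ 0.0003  0.0007 -0.0022]
[-0.25234785  0.35034419 -3.64139837]
```

View pics/s2c.png

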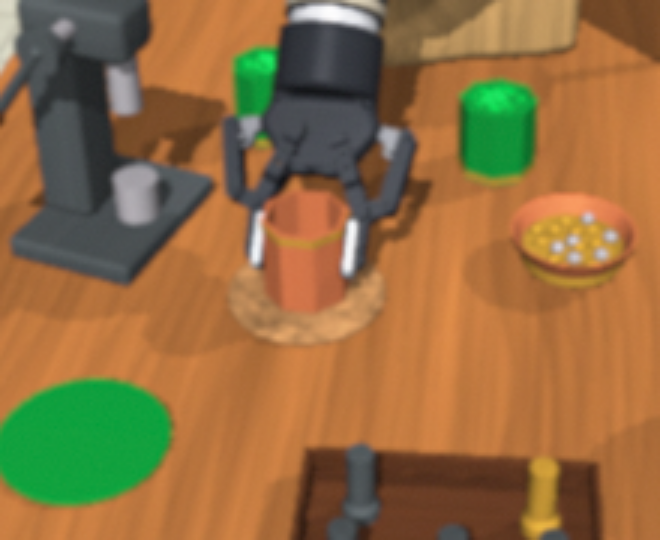

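The side crop shows the cup upright, mouth-up and well inside the pad at about (303,250). It is still not bearing weight, so I'll lower the last couple of millimetres.

Emit:
{"op": "step_arm", "data": {
  "moves": "0 0 0 0 0 -0.001 0.04;0 0 0 0 0 -0.002 0.04;0 0 0 0 0 -0.002 0.04"
}}

```text
t: 13.68
eef_pos: [0.6354, 0.0864, 0.0235]
orientation: [[0.036, 0.999, 0.035], [0.705, -0.05, 0.707], [0.708, -0.0, -0.706]]
contact_force: [-1.4, -2.2, 5.8]
finger_gap: 0.0553
grip_force: 49.7
```

Emit:
{"op": "step_arm", "data": {
  "moves": "0 0 0 0 0 -0.002 0.06;0 0 0 0 0 -0.002 0.076;0 0 0 0 0 -0.002 0.08;0 0 0 0 0 -0.002 0.08;0 0 0 -0.001 -0.02 0.018 0.08;0 0 0 -0.002 -0.045 0.043 0.08;0 0 0 -0.004 -0.085 0.085 0.08;-0.1 0.005 0 -0.004 -0.085 0.13 0.08;-0.28 0.014 0 0 -0.05 0.17 0.08;-0.46 0.023 0.001 0 0 0.2 0.08;-0.64 0.032 0.001 0 0 0.247 0.08;-0.785 0.04 0.001 0 0 0.247 0.08;-0.785 0.04 0.001 0 0 0.247 0.08;-0.785 0.04 0.001 0 0 0.247 0.08;-0.785 0.04 0.001 0 0 0.247 0.08"
}}

```text
t: 15.55
eef_pos: [0.6345, 0.0848, 0.2673]
orientation: [[0.053, 0.999, -0.005], [0.999, -0.053, -0.0], [-0.0, -0.005, -1.0]]
contact_force: [0.3, -0.1, -0.1]
finger_gap: 0.0804
grip_force: 0.0
```

```bash
python3 - <<'E'
import fit
from fit import *
e0=fit.edges
im,c=shot("wrist","pics/w3.png");im2,c2=shot("top","pics/t3.png")
fit.edges=lambda *a:e0(*a)+[0,0,.005]
for n,i,k in(("w",im,c),("t",im2,c2)):
    b=fit.fit(i,k,.635,.072);print(n,[np.round(q,3) for q in b[:3]])
    if n=="w":best=b[0]
st=r.read_state();print(np.array(st["eef_pos"]).round(4),st["t"])
z=cv2.resize(im[100:260,220:420],None,fx=4,fy=4,interpolation=cv2.INTER_CUBIC)[:,:,::-1].copy()
for q in fit.edges(*best[1:3],np.radians(best[3]),8):
    u,v=proj(c,q);cv2.circle(z,(int((u-220+.5)*4),int((v-100+.5)*4)),1,(255,0,0),-1)
t=cv2.imread("pics/t3.png")[195:300,140:230];t=cv2.resize(t,None,fx=5,fy=5)
cv2.imwrite("pics/z3.png",np.hstack([cv2.resize(z,(400,320)),cv2.resize(t,(274,320))]))
E
```

```text
Traceback (most recent call last):
AttributeError: 'function' object has no attribute 'edges'
```

```bash
sed -i 's/np.full(n,.062)/np.full(n,Z)/; s/^def edges/Z=.062\ndef edges/' fit.py; python3 - <<'E'
import fit as F
from h import *
im,c=shot("wrist","pics/w3.png");im2,c2=shot("top","pics/t3.png")
F.Z=.067
for n,i,k in(("w",im,c),("t",im2,c2)):
    b=F.fit(i,k,.635,.072);print(n,[np.round(q,3) for q in b[:3]])
    if n=="w":best=b[0]
st=r.read_state();print(np.array(st["eef_pos"]).round(4),st["t"])
z=cv2.resize(im[100:260,220:420],None,fx=4,fy=4,interpolation=cv2.INTER_CUBIC)[:,:,::-1].copy()
for q in F.edges(*best[1:3],np.radians(best[3]),8):
    u,v=proj(c,q);cv2.circle(z,(int((u-220+.5)*4),int((v-100+.5)*4)),1,(255,0,0),-1)
t=cv2.imread("pics/t3.png")[195:300,140:230]
cv2.imwrite("pics/z3.png",np.hstack([cv2.resize(z,(400,320)),cv2.resize(t,(274,320))]))
E
```

```text
w [array([1.65525e+02, 6.29000e-01, 7.20000e-02, 0.00000e+00]), array([ 1.65278e+02,  6.30000e-01,  7.20000e-02, -2.00000e+00]), array([ 1.65188e+02,  6.29000e-01,  7.20000e-02, -2.00000e+00])]
t [array([ 1.85696e+02,  6.45000e-01,  7.40000e-02, -1.20000e+01]), array([ 1.82179e+02,  6.45000e-01,  7.40000e-02, -1.00000e+01]), array([1.81388e+02, 6.40000e-01, 7.20000e-02, 1.00000e+01])]
[0.6348 0.0849 0.2677] 15.65
```

View pics/z3.png

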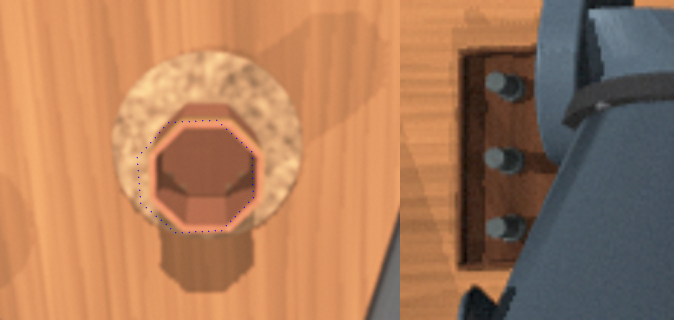

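The left half shows the cup standing mouth-up within the pad. The rim's centre in the 2x crop is (207,177), which gives (0.6348, 0.072). The right half shows the steel dies, with the brass one hidden by the arm. I'll move over the tray next.

Emit:
{"op": "step_arm", "data": {
  "moves": "0 0 0 -0.168 0.19 0 0.05;0 0 0 -0.168 0.19 0 0.05;0 0 0 -0.168 0.19 0 0.05;0 0 0 -0.168 0.19 0 0.05;0 0 0 -0.168 0.19 0 0.05;0 0 0 -0.168 0.19 0 0.05;0 0 0 -0.168 0.19 0 0.05"
}}

```text
t: 16.52
eef_pos: [0.4685, 0.2753, 0.2687]
orientation: [[0.053, 0.999, -0.001], [0.999, -0.053, -0.001], [-0.001, -0.001, -1.0]]
contact_force: [0.5, 0.1, -1.1]
finger_gap: 0.0501
grip_force: 0.0
```

```bash
python3 - <<'E'
from h import *
im,c=shot("wrist","pics/w4.png")
h=cv2.cvtColor(im,cv2.COLOR_RGB2HSV)
st=r.read_state();print(np.array(st["eef_pos"]).round(4),np.array(st["orientation"]).round(3),np.round(st["joint_positions"],1))
m=cv2.inRange(h,(18,140,90),(35,255,255));n,l,s,ce=cv2.connectedComponentsWithStats(m)
for i in range(1,n):
    if s[i,4]>40:print(s[i],ce[i].round(1))
print(proj(c,(.467,.27,.053)),proj(c,(.467,.27,.005)))
z=cv2.resize(im,(640,400));cv2.imwrite("pics/w4c.png",z[:,:,::-1])
E
```

```text
[0.4685 0.2753 0.2687] [[ 0.053  0.999 -0.002]
 [ 0.999 -0.053 -0.001]
 [-0.001 -0.001 -1.   ]] [18.7 21.4 91.2 -0.  67.5 21.7]
[312 155  18  23 166] [321.2 162.5]
[294 343  31  33 196] [305.5 361. ]
[328 350  18  24 140] [339.1 363.9]
(np.float64(320.3197083315494), np.float64(177.18985079804634)) (np.float64(320.462652962583), np.float64(168.346159665983))
```

View pics/w4c.png

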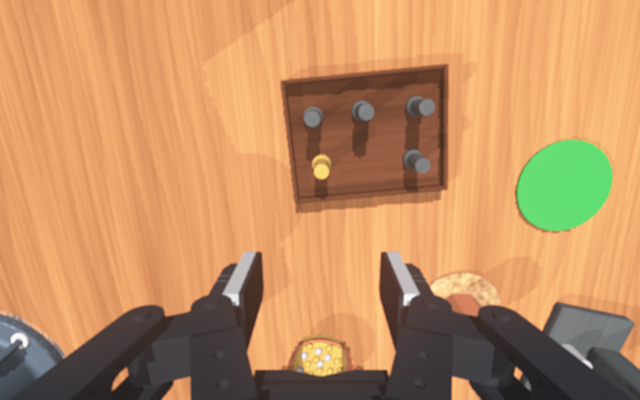

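The wrist view shows the brass die with its top at about (321,171) and its foot at about (320,160), left-bottom in the tray. I'll refine its position by fitting the silhouette across the three cameras.

```bash
cat > die.py <<'E'
from h import *
from scipy.optimize import minimize
A=np.linspace(0,2*np.pi,40)
def rnd(c,x,y,z0,sh,S=4):
    m=np.zeros((sh[0]*S,sh[1]*S),np.uint8)
    for (r1,h1,r2,h2) in((11,0,11,8),(11,8,8,12),(8,12,8,48)):
        P=[(x+q/1e3*np.cos(a),y+q/1e3*np.sin(a),z0+h/1e3) for q,h in((r1,h1),(r2,h2)) for a in A]
        p=np.array([proj(c,q) for q in P])-sh[2:]
        cv2.fillConvexPoly(m,cv2.convexHull(((p+.5)*S).astype(np.int32)),1)
    return m
def fitdie(im,c,g,z0=.005,lo=(14,110,60),hi=(38,255,255)):
    u,v=map(int,proj(c,(*g,z0+.024)));roi=(60,60,u-30,v-30)
    h=cv2.cvtColor(im[v-30:v+30,u-30:u+30],cv2.COLOR_BGR2HSV)
    m=cv2.inRange(h,lo,hi)//255;n,l,s,_=cv2.connectedComponentsWithStats(m);
    k=1+np.argmax(s[1:,4]);m=(l==k).astype(np.uint8);M=cv2.resize(m,None,fx=4,fy=4,interpolation=cv2.INTER_NEAREST)
    f=lambda p:-((R:=rnd(c,*p,z0,(60,60,u-30,v-30)))&M).sum()/(R|M).sum()
    o=minimize(f,g,method="Nelder-Mead",options=dict(initial_simplex=np.array(g)+[[0,0],[.005,0],[0,.005]]))
    return o.x.round(4),round(o.fun,3),s[k]
E
python3 - <<'E'
from die import *
for n,f in(("wrist","w4"),("top","top0"),("side","side0")):
    im=cv2.imread(f"pics/{f}.png")
    for lo in((18,130,60),(18,170,60),(20,150,80)): print(n,lo,*fitdie(im,cal(n),(.468,.273),lo=lo))
E
```

```text
wrist (18, 130, 60) [0.4868 0.258 ] 0.0 [ 21  16  18  24 331]die.py:16: RuntimeWarning: overflow encountered in scalar negative
  f=lambda p:-((R:=rnd(c,*p,z0,(60,60,u-30,v-30)))&M).sum()/(R|M).sum()
Traceback (most recent call last):
  File "die.py", line 15, in fitdie
    k=1+np.argmax(s[1:,4]);m=(l==k).astype(np.uint8);M=cv2.resize(m,None,fx=4,fy=4,interpolation=cv2.INTER_NEAREST)
        ~~~~~~~~~^^^^^^^^^
ValueError: attempt to get argmax of an empty sequence
```

```bash
sed -i 's/f=lambda p:-(/f=lambda p:-1.0*(/' die.py; python3 - <<'E'
from die import *
for n,f in(("wrist","w4"),("top","top0"),("side","side0")):
    im=cv2.imread(f"pics/{f}.png")
    for lo in((18,130,60),(17,130,110),(20,110,80)):
        try: print(n,lo,*fitdie(im,cal(n),(.468,.273),lo=lo))
        except ValueError: print("none")
E
```

```text
wrist (18, 130, 60) [0.4679 0.2757] -0.834 [ 21  16  18  24 331]
wrist (17, 130, 110) [0.4681 0.2757] -0.902 [ 21  16  19  24 362]
wrist (20, 110, 80) [0.4674 0.2757] -0.394 [ 24  25  13  14 156]
top (18, 130, 60) [0.4686 0.2766] -0.744 [24 26 13  9 73]
top (17, 130, 110) [0.4686 0.279 ] -0.373 [24 27  7  7 36]
top (20, 110, 80) [0.4703 0.2712] -0.042 [27 29  4  2  4]
side (18, 130, 60) [0.4686 0.2716] -0.855 [ 24  18  13  27 264]
side (17, 130, 110) [0.4682 0.2716] -0.859 [ 23  17  14  29 269]
side (20, 110, 80) [0.4689 0.2697] -0.7 [ 24  18  12  26 207]
```

Emit:
{"op": "step_arm", "data": {
  "moves": "0 0 0 0 -0.001 -0.06 0.05;0 0 0 0 -0.001 -0.12 0.05;0 0 0 0 -0.001 -0.17 0.05;0 0 0 0 -0.001 -0.2 0.05;0 0 0 0 -0.001 -0.22 0.05;0 0 0 0 -0.001 -0.23 0.05;0 0 0 0 -0.001 -0.23 0.05;0 0 0 0 -0.001 -0.23 0.03;0 0 0 0 -0.001 -0.23 0.02;0 0 0 0 -0.001 -0.23 0.005;0 0 0 0 -0.001 -0.23 0.005;0 0 0 0 -0.001 -0.23 0.005;0 0 0 0 -0.001 -0.23 0.005",
  "squeeze": 40
}}

```text
t: 18.2
eef_pos: [0.4677, 0.2758, 0.0397]
orientation: [[0.05, 0.999, -0.0], [0.999, -0.05, -0.001], [-0.001, -0.0, -1.0]]
contact_force: [0.1, -0.8, 5.6]
finger_gap: 0.0133
grip_force: 39.2
```

Emit:
{"op": "step_arm", "data": {
  "moves": "0 0 0 0 0 0.02 0.005;0 0 0 0 0 0.06 0.005;0 0 0 0 0 0.11 0.005;0 0 0 0 0 0.11 0.005;0 0 0 0 0 0.11 0.005"
}}

```text
t: 18.82
eef_pos: [0.4662, 0.2753, 0.1483]
orientation: [[0.05, 0.999, -0.003], [0.999, -0.05, -0.002], [-0.002, -0.003, -1.0]]
contact_force: [0.2, -0.3, -0.4]
finger_gap: 0.013
grip_force: 39.1
```

```bash
python3 - <<'E'
from die import *
shot("side","pics/s5.png");im=cv2.imread("pics/s5.png");s=r.read_state();p=np.array(s["eef_pos"]);print(p,s["finger_gap"],s["grip_force"])
c=cal("side");z0=p[2]-.0345
for dx,dz in((-.034,0),):
    a=proj(c,(p[0],p[1],z0));b=proj(c,(p[0],p[1],z0+.048));print("expected foot",a,"top",b)
h=cv2.cvtColor(im,cv2.COLOR_BGR2HSV);m=cv2.inRange(h,(17,130,60),(38,255,255))
n,l,st,ce=cv2.connectedComponentsWithStats(m)
for i in range(1,n):
    if st[i,4]>40 and abs(ce[i][0]-a[0])<40: print(st[i],ce[i].round(1))
# axis of blob by row
u,v=int(a[0]),int(a[1])
for y in range(v-40,v+14,3):
    q=np.where(m[y,u-25:u+25])[0];print(y,(q.min()+u-25,q.max()+u-25) if len(q) else None)
E
```

```text
[0.46577027 0.27508891 0.14761531] 0.013113356213553407 39.11735236644745
expected foot (np.float64(384.8544187073892), np.float64(279.30782442372157)) top (np.float64(386.69086073486744), np.float64(255.76291935778107))
[352 175  14  27  55] [354.5 186.6]
[378 251  14  32 324] [385.1 267.7]
239 None
242 (np.int64(383), np.int64(386))
245 (np.int64(386), np.int64(390))
248 None
251 (np.int64(383), np.int64(389))
254 (np.int64(383), np.int64(390))
257 (np.int64(382), np.int64(390))
260 (np.int64(382), np.int64(389))
263 (np.int64(382), np.int64(389))
266 (np.int64(380), np.int64(390))
269 (np.int64(380), np.int64(390))
272 (np.int64(378), np.int64(390))
275 (np.int64(378), np.int64(391))
278 (np.int64(379), np.int64(391))
281 (np.int64(381), np.int64(388))
284 None
287 None
290 None
```

Emit:
{"op": "step_arm", "data": {
  "moves": "0 0 0 0.02 -0.02 0.03 0.005;0 0 0 0.06 -0.07 0.04 0.005;0 0 0 0.1 -0.12 0.04 0.005;0 0 0 0.13 -0.156 0.04 0.005;0 0 0 0.155 -0.186 0.04 0.005;0 0 0 0.169 -0.203 0.04 0.005;0 0 0 0.169 -0.203 0.04 0.005;0 0 0 0.169 -0.203 0.04 0.005;0 0 0 0.169 -0.203 0.04 0.005"
}}

```text
t: 20.0
eef_pos: [0.6349, 0.0741, 0.1887]
orientation: [[0.048, 0.999, -0.003], [0.999, -0.048, -0.001], [-0.001, -0.003, -1.0]]
contact_force: [0.1, 0.0, -0.4]
finger_gap: 0.0132
grip_force: 39.2
```

```bash
python3 - <<'E'
from plan import *
delta(ori(-3,0),(.6348,.072,.13),"above");s=r.read_state();print(s["eef_pos"],s["contact_force"],s["finger_gap"])
E
```

```text
above turn [ 0.001 -0.003 -0.004] shift [-0.0001 -0.0021 -0.0587]
[0.63486218 0.07409118 0.18874143] [ 0.10090762  0.00082143 -0.35324489] 0.013153776373541624
```

Emit:
{"op": "step_arm", "data": {
  "moves": "0 -0.003 -0.004 0 -0.002 -0.04 0.005;0 -0.003 -0.004 0 -0.002 -0.07 0.005;0 -0.003 -0.004 0 -0.002 -0.095 0.005;0 -0.003 -0.004 0 -0.002 -0.11 0.005;0 -0.003 -0.004 0 -0.002 -0.113 0.005;0 -0.003 -0.004 0 -0.002 -0.113 0.005;0 -0.003 -0.004 0 -0.002 -0.113 0.005"
}}

```text
t: 20.88
eef_pos: [0.6369, 0.0705, 0.077]
orientation: [[0.054, 0.999, 0.003], [0.999, -0.054, -0.001], [-0.001, 0.003, -1.0]]
contact_force: [-0.0, 0.6, -1.0]
finger_gap: 0.0131
grip_force: 39.2
```

```bash
python3 - <<'E'
from plan import *
delta(ori(-3,0),(.6348,.072,.0427),"in");s=r.read_state();print(s["eef_pos"],s["contact_force"])
E
```

```text
in turn [0.001 0.003 0.002] shift [-0.0021  0.0015 -0.0343]
[0.63690046 0.07051409 0.0769994 ] [-0.0442128   0.55670613 -1.00321146]
```

Emit:
{"op": "step_arm", "data": {
  "moves": "0 0.003 0.002 -0.002 0.0015 0 0.005;0 0.003 0.002 -0.002 0.0015 0 0.005;0 0.003 0.002 -0.002 0.0015 0 0.005;0 0.003 0.002 -0.002 0.0015 0 0.005"
}}

```text
t: 21.38
eef_pos: [0.6341, 0.072, 0.0759]
orientation: [[0.052, 0.999, -0.002], [0.999, -0.052, -0.001], [-0.001, -0.002, -1.0]]
contact_force: [0.7, -0.5, -0.0]
finger_gap: 0.0135
grip_force: 39.2
```

```bash
python3 - <<'E'
from plan import *
delta(ori(-3,0),(.6348,.072,.0427),"in");s=r.read_state();print(s["contact_force"],np.round(s["joint_velocities"],2))
E
```

```text
in turn [ 0.001 -0.002  0.   ] shift [ 0.0007  0.     -0.0332]
[ 0.74148731 -0.50154415 -0.04662802] [-0.07  0.14 -0.07  0.02  0.02  0.1 ]
```

Emit:
{"op": "step_arm", "data": {
  "moves": "0 -0.001 0 0.0005 0 -0.008 0.005;0 -0.001 0 0.0005 0 -0.016 0.005;0 -0.001 0 0.0005 0 -0.023 0.005;0 -0.001 0 0.0005 0 -0.028 0.005;0 -0.001 0 0.0005 0 -0.03 0.005;0 -0.001 0 0.0005 0 -0.03 0.005"
}}

```text
t: 22.12
eef_pos: [0.6345, 0.072, 0.0457]
orientation: [[0.052, 0.999, -0.001], [0.999, -0.052, -0.001], [-0.001, -0.001, -1.0]]
contact_force: [1.1, -0.5, -1.1]
finger_gap: 0.0132
grip_force: 39.2
```

No contact yet. The remaining distance is about 3 mm.

Emit:
{"op": "step_arm", "data": {
  "moves": "0 0 0 0 0 -0.0015 0.005;0 0 0 0 0 -0.0025 0.005;0 0 0 0 0 -0.0025 0.005;0 0 0 0 0 -0.0025 0.005"
}}

```text
t: 22.62
eef_pos: [0.6346, 0.072, 0.0434]
orientation: [[0.052, 0.999, -0.001], [0.999, -0.052, -0.001], [-0.001, -0.001, -1.0]]
contact_force: [-0.0, -1.0, -0.4]
finger_gap: 0.0129
grip_force: 39.2
```

Emit:
{"op": "step_arm", "data": {
  "moves": "0 0 0 0 0 -0.0006 0.005;0 0 0 0 0 -0.0012 0.005;0 0 0 0 0 -0.0018 0.005;0 0 0 0 0 -0.0018 0.005"
}}

```text
t: 23.12
eef_pos: [0.6349, 0.072, 0.0427]
orientation: [[0.052, 0.999, 0.0], [0.999, -0.052, -0.001], [-0.001, 0.0, -1.0]]
contact_force: [-0.9, -1.2, 7.2]
finger_gap: 0.0134
grip_force: 39.9
```

Emit:
{"op": "step_arm", "data": {
  "moves": "0 0 0 0 0 0.0004 0.015;0 0 0 0 0 0.0004 0.017;0 0 0 0 0 0.0004 0.019;0 0 0 0 0 0.0004 0.019;0 0 0 0 0 0.0004 0.019"
}}

```text
t: 23.75
eef_pos: [0.6345, 0.072, 0.0417]
orientation: [[0.052, 0.999, -0.001], [0.999, -0.052, -0.001], [-0.001, -0.001, -1.0]]
contact_force: [0.1, 0.1, 0.1]
finger_gap: 0.0191
grip_force: 0.0
```

Released, with no contact on either side. I'll raise straight up.

Emit:
{"op": "step_arm", "data": {
  "moves": "0 0 0 0 0 0.006 0.019;0 0 0 0 0 0.014 0.019;0 0 0 0 0 0.025 0.019;0 0 0 0 0 0.04 0.019;0 0 0 0 0 0.08 0.019;0 0 0 0 0 0.14 0.019;0 0 0 0 0 0.2 0.019;0 0 0 -0.1 -0.02 0.225 0.019;0 0 0 -0.1 -0.02 0.225 0.019;0 0 0 -0.1 -0.02 0.225 0.019;0 0 0 -0.1 -0.02 0.225 0.019;0 0 0 -0.1 -0.02 0.225 0.019"
}}

```text
t: 25.25
eef_pos: [0.5357, 0.052, 0.2669]
orientation: [[0.052, 0.999, -0.0], [0.999, -0.052, -0.001], [-0.001, 0.0, -1.0]]
contact_force: [0.1, 0.7, -0.6]
finger_gap: 0.0189
grip_force: 0.0
```

```bash
python3 - <<'E'
from die import *
for n in("side","wrist"):
    shot(n,f"pics/{n}9.png");im=cv2.imread(f"pics/{n}9.png");c=cal(n)
    h=cv2.cvtColor(im,cv2.COLOR_BGR2HSV);m=cv2.inRange(h,(17,130,60),(38,255,255))
    print(n,"rim",np.round(proj(c,(.635,.072,.067))),"die top exp",np.round(proj(c,(.635,.072,.056))))
    k,l,st,ce=cv2.connectedComponentsWithStats(m);a=proj(c,(.635,.072,.056))
    for i in range(1,k):
        if st[i,4]>15 and np.hypot(*(ce[i]-a))<45: print(st[i],ce[i].round(1))
    t=cal("side")
    if n=="side":
        o=cv2.imread("pics/side0.png");d=cv2.absdiff(o,im).max(2)
        for nm,p in(("dish",(.452,.012,.015)),("g1",(.695,-.14,.04)),("g2",(.511,-.106,.04)),("last",(.56,-.28,.03)),("s",(.571,.33,.03)),("s",(.57,.276,.03)),("s",(.514,.335,.03)),("s",(.463,.326,.03)),("cup old",(.6215,-.071,.03))):
            u,v=map(int,proj(t,p));print(nm,d[v-8:v+8,u-8:u+8].mean().round(1))
E
```

```text
side rim [301. 223.] die top exp [301. 227.]
[277 164  26  36 158] [289.5 184.6]
[298 225   7   4  27] [301.1 226.4]
[292 228  22   5  35] [303.1 230.6]
dish 5.2
g1 4.5
g2 4.8
last 48.6
s 2.8
s 2.8
s 3.9
s 3.1
cup old 18.9
wrist rim [425. 149.] die top exp [422. 148.]
[402 134  27  22 336] [416.5 144.4]
```

```bash
python3 -c "
from cell import r
print(r.hand_in())"
```

```text
the job is handed in; nothing more can be done
None
```

The cup stands mouth-up and wholly on the cork pad, the brass die was lowered into it and released on its floor, and the job was handed in at about 25 s; the dish and steel dies show no movement on camera, and the last was hidden behind the gripper in the final picture but the arm never worked near it.

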